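# Find the hidden release groove behind a drawer unit and press it

## Robot

A 6-joint arm with a two-finger parallel gripper is mounted at the origin on the work surface; the furniture and walls round the work are solid. World frame = base frame: x ahead of the robot, y to its left, z up, the work surface at z = 0. Lengths are in m, angles in rad, forces in N, time in s.
With the tool pointing down it reaches from about 0.3 to 0.875 m from the base axis. Payload 6.4 kg.
Tool frame: the origin (TCP) lies midway between the tips of the shut fingers; the grasp point (between the pads) lies 19 mm behind it; z points along the fingers, x is the direction in which the jaws open and shut, and the axes are right-handed (so a half turn about z gives the same grasp; the last joint's range is limited). The gripper opens to 85 mm and grips with 20 to 120 N. Pads are 22 mm wide; open, the fingers measure 114 mm over their backs; the gripper's body (76 mm by 85 mm) begins 54 mm behind the grasp point. The pads swing forward as they close: fully open they stand 13 mm farther back than shut.
Start: joints at [-1.375, 0.181, 1.607, -0, 1.354, -0.206], TCP at [0.225, -0.529, 0.231] pointing down, gripper open.
Joint ranges: [-2.99, 2.99], [-0.89, 2.07], [0.3, 2.58], [-1.14, 4.28], [0, 2.63], [-3.12, 3.12]. Speed limits (rad/s): [2.57, 2.57, 3.01, 3.14, 3.14, 3.14].

## Interface

Orientations are given as a rotation vector (axis times angle).
In Python, from station import env gives the robot as it stands.
- The arm moves only by the tool servo_tool, never from a script. Its argument "plan" is a list of rows, each a list of 6 numbers: the shift along the tool's x, y, z normalised to -1 to 1, where 1 is 0.1 m, then the turn, a rotation vector about the tool's x, y, z normalised to -1 to 1, where 1 is 90 degrees. A call has exactly 10 rows; each row shifts and turns the commanded pose from where the row before left it, along the tool's axes as they then stand; what a row does not reach is not made up. A row lasts 1/10 s, in which the tool goes at most 50 mm and 8.59 degrees, less where a joint would pass 70% of its speed; a pose out of reach is approached as far as the arm can. A call with a number of a shift or a turn outside -1 to 1 is refused whole. A call with a gripper value outside its range is refused whole. "hand" is the closure, from 0 (fully open) to 1 (shut), set as the call begins (left out, the last holds). The fingers move at their own pace and stop on an object; "grip_force" is the grip in N (left out, the last holds). Time passes only in rows, so rows that do not move let the fingers close, or fill a call up. It gives the time, the measured TCP pose, the force and the opening at its end, in the units of the state.
- env.get_obs(): the state, without advancing time (a new reading comes with each control period).
- env.get_image(name): name is "scene" or "top" or "wrist"; returns a dict with "img" (420x560x3 uint8, red, green, blue), "fx", "fy", "cx", "cy" (pixels), "rvec" (rotation vector, rad) and "tvec" (3), from world to camera coordinates, as OpenCV has them; the wrist camera has in their place "tool_from_camera" (4x4, takes a point from camera to tool coordinates, whose origin is the TCP and whose axes are the tool frame's). Camera axes: x right, y down, z forward; pixel columns grow to the right and rows downward; lengths in m; the calibration is good to about 2 mm. A picture is of the moment at which its call begins: read the wrist's pose just before it. There is no depth.
- env.hand_in(): hands the job in, once; it reports no verdict.
The state is a dict: "time_s": time; "joints": joint angles; "qd": joint speeds; "joint_torque": joint torques, N m; "tcp_pos": TCP position; "orientation": TCP orientation; "contact_force": force on the tool from outside, world axes, zero at the start; "torque": the same for the moment, N m; "finger_gap": finger opening in m.
Only numpy, scipy, OpenCV 4.12 (cv2) and the standard library are available. Lean on these libraries where they do the work, as an engineer would, in place of code of your own. Each camera call takes 0.05 s, during which the arm holds its last target.

## Task

The tray of the small grey drawer unit is locked shut, and its release sits in a finger groove somewhere along the rear edge, out of sight behind the unit. Find the groove (a fingertip swept along the rear edge will drop into it), then with the fingertip press the release inside it fully in, toward the front of the unit, so that the tray comes out at the front. Do not push or pull the tray itself, pick nothing up, and leave the things standing around where they are.

Things in the scene. Friction and masses are not known exactly. Their poses are not given: they have to be found in the camera images.
- drawer_unit: Grey sheet-metal drawer unit, bolted down, 130 mm deep (its x), 256 mm wide (its y). Origin: centre of its underside, on the bench; z up; +x points to its rear, -x to its front with the tray. Main body 70 mm high from x = -65 to +36 mm; behind it, from x = +36 to +65 mm, a rail 42 mm high. Stands turned up to 0.25 rad either way.
- rear_edge (a point): Middle of the rail's rear top edge (42 mm above the bench), axes as the unit. The rail's upright rear face runs 128 mm to each side (+y, -y), smooth but for one upright groove 48 mm wide, 12 mm deep, open to the rear and above, floor 4 mm above the bench. The groove's middle is at y = -96, -48, 0, 48 or 96 mm, changing from run to run.
- release (a joint): Travel of the release, in m: 0 as it starts, 0.008 fully pressed, toward the unit's front (-x). The release is the upright plate that forms the bottom of the groove, 12 mm in from the rear face, 46 mm wide, from 6 to 42 mm above the bench. It takes about 6 N, stays where it is pushed, and drives the tray.
- tray (a joint): How far the tray has come out at the front (unit's -x), in m: 0 shut and flush, 0.028 when the release is fully pressed (3.5 mm for each mm of the release). The tray has a flat 246 x 54 mm front without a handle
- masking_tape: Roll of masking tape lying flat, 98 mm across, 25 mm high, loose, on the bench beyond the unit's +y end; origin at the centre of its underside. Bystander
- marker: White felt marker with a blue cap, 134 x 41 x 18 mm, lying loose on the bench beyond the unit's -y end; origin at the centre of its underside. Bystander
- small_carton: Small brown carton, 110 x 77 x 40 mm, loose, at the far left of the bench; origin at the centre of its underside. Bystander

How it is judged:
On the way:
1. a fingertip presses the release in its groove, nearly fully in (contact force between the fingers and release above 0.5 N and value of joint release above 0.006 m), for 0.05 s.
At the end, for the whole second after the job is handed in: The release is pressed in by more than 6 of its 8 mm, the tray stands out by more than 21 mm and is at rest, and the masking tape, marker and carton are within 20 mm of where they started (value of joint release above 0.006 m and value of joint tray above 0.021 m and velocity of joint tray below 0.005 m/s and distance of each of masking_tape, marker, small_carton from where it was at the start of the episode below 0.02 m); the robot touches nothing.
It fails at once if the robot pushes or pulls the tray itself (more than 2 N) (contact force between any of the fingers, the arm and tray above 2 N).
It fails at once if a bystander is shoved or picked up (moved more than 30 mm) (distance of any of masking_tape, marker, small_carton from where it was at the start of the episode above 0.03 m).
It also fails if it takes over 54 s, if anything falls off the work surface, if the arm or the gripper's body presses on something with over 40 N, if the wrist force passes 120 N, or if a joint passes its speed limit or range.

## Working session

There is one attempt and no reset: what is moved stays moved. The work goes in short steps, Python scripts to look and compute and a tool call to move; the robot and the scene stay as the last step left them, time stands still between calls to the robot, and variables do not carry over. Pictures are saved under pics/ and viewed, and the job is handed in when it is done.

Besides the shell and the picture viewer there is one more tool, called by a JSON object that holds its "method" and its "body", one argument or row to a line. servo_tool: Moves the arm, as the interface text tells. Its arguments: {"type":"object","properties":{"plan":{"type":"array","items":{"type":"array","items":{"type":"number","minimum":-1,"maximum":1}}},"hand":{"type":"number"},"grip_force":{"type":"number"}},"required":["plan"]}

```bash
mkdir -p pics; ls
python3 - <<'E'
from station import env
import cv2
o=env.get_obs();print(o)
for n in ["scene","top"]:
    d=env.get_image(n);cv2.imwrite(f"pics/{n}0.png",d["img"][:,:,::-1]);print(n,{k:v for k,v in d.items() if k!="img"})
E
```

```text
pics
{'time_s': 0.0, 'joints': array([-1.37528323e+00,  1.81539211e-01,  1.60798946e+00,  2.37656251e-05,
        1.35382274e+00, -2.06311550e-01]), 'qd': array([-1.14335560e-03,  7.25275779e-04, -7.39949967e-05,  4.08280797e-04,
        5.25445323e-04, -4.14884954e-05]), 'joint_torque': array([ 3.86422953e-04, -4.44872725e+01, -3.51335549e+01, -1.88787812e-04,
        9.09669092e-03, -1.62850000e-05]), 'tcp_pos': array([ 0.22478958, -0.52864351,  0.23039416]), 'orientation': array([-2.61901406e+00,  1.73274612e+00,  1.91622853e-03]), 'contact_force': array([ 0.80003689, -1.08098225,  0.35588459]), 'torque': array([ 0.02991749, -0.01896743,  0.01165705]), 'finger_gap': 0.0847619149314549}
scene {'fx': 518.630417908899, 'fy': 518.630417908899, 'cx': 286.5164847151143, 'cy': 207.16155591705183, 'rvec': array([ 2.0716697 ,  0.51678997, -0.26650922]), 'tvec': array([-0.47461209,  0.01343065,  1.2216183 ])}
top {'fx': 397.7285878479698, 'fy': 397.7285878479698, 'cx': 282.53328069895326, 'cy': 207.89939496289523, 'rvec': array([ 2.17005832, -2.12352578,  0.17033788]), 'tvec': array([0.15335926, 0.47482228, 1.09771781])}
```

View pics/scene0.png

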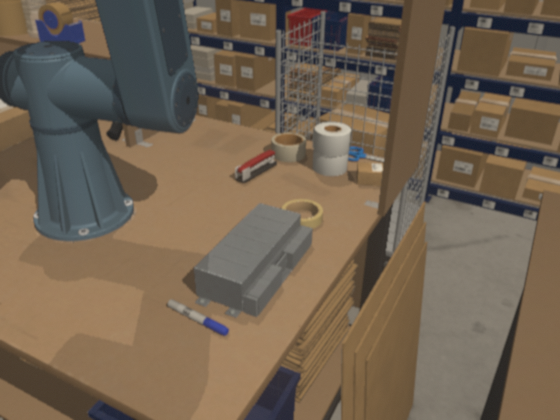

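View pics/top0.png

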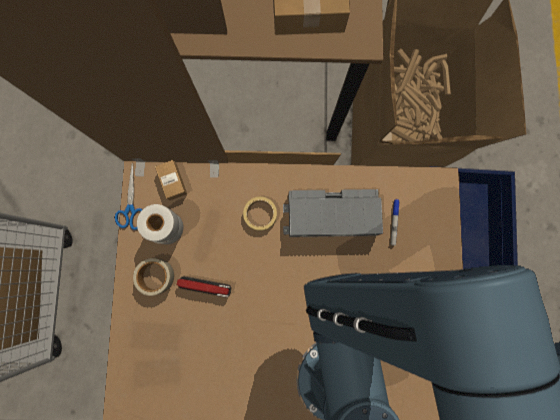

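Run:
```python
import cv2
a=cv2.imread("pics/top0.png")[155:255,225:415];cv2.imwrite("pics/t1.png",cv2.resize(a,None,fx=4.2,fy=4.2,interpolation=cv2.INTER_CUBIC))
a=cv2.imread("pics/scene0.png")[190:345,150:340];cv2.imwrite("pics/s1.png",cv2.resize(a,None,fx=3.8,fy=3.8,interpolation=cv2.INTER_CUBIC))
```

```text
(no output)
```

View pics/t1.png

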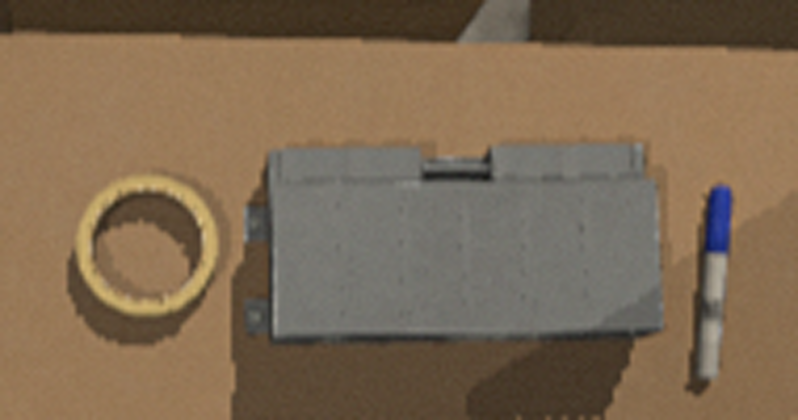

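View pics/s1.png

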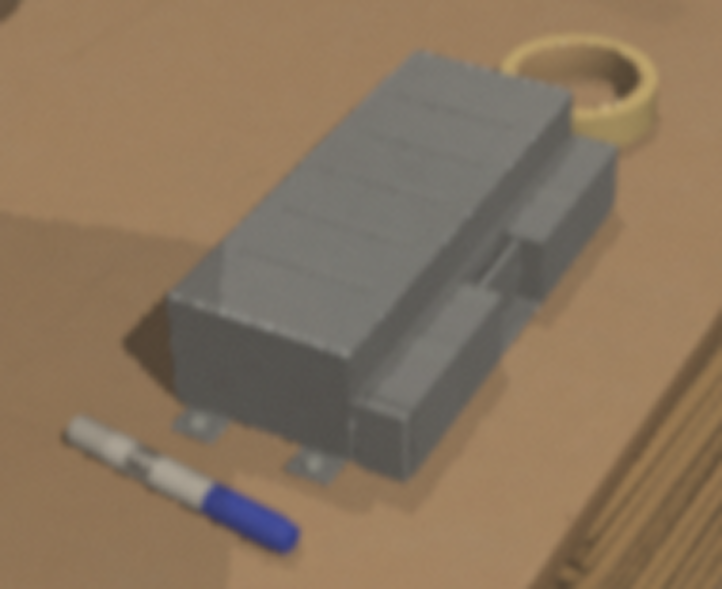

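```bash
cat > h.py <<'E'
import numpy as np,cv2
C={"top":dict(f=397.7285878479698,c=(282.53328069895326,207.89939496289523),r=[ 2.17005832,-2.12352578,0.17033788],t=[0.15335926,0.47482228,1.09771781]),
"scene":dict(f=518.630417908899,c=(286.5164847151143,207.16155591705183),r=[2.0716697,0.51678997,-0.26650922],t=[-0.47461209,0.01343065,1.2216183])}
def pr(n,P):
    c=C[n];K=np.array([[c["f"],0,c["c"][0]],[0,c["f"],c["c"][1]],[0,0,1]])
    return cv2.projectPoints(np.array(P,float).reshape(-1,3),np.array(c["r"]),np.array(c["t"]),K,None)[0].reshape(-1,2)
def back(n,uv,z):
    c=C[n];R=cv2.Rodrigues(np.array(c["r"]))[0];t=np.array(c["t"])
    d=R.T@np.array([(uv[0]-c["c"][0])/c["f"],(uv[1]-c["c"][1])/c["f"],1]);o=-R.T@t
    return o+d*(z-o[2])/d[2]
E
cat > fit.py <<'E'
from h import *
from scipy.optimize import least_squares
L=[];
def t(u,v):return (225+(u)/4.2-.38,155+v/4.2-.38)
def s(u,v):return (150+u/3.8-.37,190+v/3.8-.37)
obs=[("top",t(270,152),(65,128,42)),("top",t(643,145),(65,-128,42)),("top",t(274,336),(-65,128,70)),("top",t(662,329),(-65,-128,70)),
("top",t(272,184),(36,128,70)),("top",t(656,179),(36,-128,70)),
("scene",s(171,296),(-65,-128,70)),("scene",s(350,356),(36,-128,70)),("scene",s(423,51),(-65,128,70)),("scene",s(573,96),(36,128,70)),
("scene",s(408,410),(65,-128,42)),("scene",s(617,150),(65,128,42)),("scene",s(403,480),(65,-128,0))]
def W(p,q):
    q=np.array(q)/1e3;c,s_=np.cos(p[2]),np.sin(p[2]);return [p[0]+c*q[0]-s_*q[1],p[1]+s_*q[0]+c*q[1],q[2]]
def res(p):return np.concatenate([pr(n,[W(p,q)])[0]-uv for n,uv,q in obs])
if __name__=="__main__":
    r=least_squares(res,[.5,0,0]);print(r.x);print(r.fun.reshape(-1,2).round(1))
    for q in [(65,0,42),(53,0,42),(65,48,42),(65,24,42),(65,-24,42),(53,24,42)]:print(q,np.round(W(r.x,q),4))
    for uv in [(10,36),(400,42),(790,48)]:print("bench edge",back("top",t(*uv),0))
    for uv in [(421,160),(491,155)]:print("groove",back("top",t(*uv),.042))
E
python3 fit.py
```

```text
[0.46186341 0.01717295 0.03508159]
[[-0.3 -0.8]
 [ 0.5 -0.2]
 [-0.2  0.1]
 [ 0.9  0.5]
 [-0.3 -0.1]
 [ 0.4 -0.1]
 [-1.3 -1.1]
 [-0.1 -0.7]
 [-1.5 -1.3]
 [ 0.9 -2. ]
 [-0.5  2.2]
 [ 1.3 -1.9]
 [ 1.2  1.4]]
(65, 0, 42) [0.5268 0.0195 0.042 ]
(53, 0, 42) [0.5148 0.019  0.042 ]
(65, 48, 42) [0.5251 0.0674 0.042 ]
(65, 24, 42) [0.526  0.0434 0.042 ]
(65, -24, 42) [ 0.5277 -0.0045  0.042 ]
(53, 24, 42) [0.514 0.043 0.042]
bench edge [0.60786981 0.33187615 0.        ]
bench edge [0.61000044 0.05458992 0.        ]
bench edge [ 0.61213856 -0.22367033  0.        ]
groove [0.51678143 0.04399111 0.042     ]
groove [ 0.52131997 -0.00356565  0.042     ]
```

Run:
```python
from h import *
from scipy.spatial.transform import Rotation as R
for uv in [(372,230),(385,212),(388,180)]:print(back("scene",uv,0))
for p in [(.61,.1,0),(.61,.1,.3),(.61,.2,0),(.61,.2,.3),(.61,.3,0),(.61,.3,.3),(.61,-.1,0)]:print(p,pr("scene",[p]),pr("top",[p]))
r=R.from_rotvec([-2.61901406e+00,1.73274612,1.9e-3]);print(r.as_matrix().round(3))
# target: tool z down, tool x along +-unit y (yaw .035)
for sgn in(1,-1):
    a=.035;x=sgn*np.array([-np.sin(a),np.cos(a),0]);z=np.array([0,0,-1]);M=np.c_[x,np.cross(z,x),z]
    print(sgn,(r.inv()*R.from_matrix(M)).as_rotvec()*180/np.pi)
```

```text
[0.61935478 0.25937443 0.        ]
[0.6208495  0.34796107 0.        ]
[0.57672965 0.50653612 0.        ]
(0.61, 0.1, 0) [[341.46913119 267.1074362 ]] [[304.67497869 164.27302818]]
(0.61, 0.1, 0.3) [[353.80005208 131.2252796 ]] [[313.32235552 129.73665991]]
(0.61, 0.2, 0) [[358.84213499 242.17636237]] [[271.21341593 163.50803271]]
(0.61, 0.2, 0.3) [[373.00925518 112.80318512]] [[268.7313445  128.69246956]]
(0.61, 0.3, 0) [[374.04363497 220.36149817]] [[237.7160482  162.74221867]]
(0.61, 0.3, 0.3) [[389.45951414  97.02698539]] [[224.07672969 127.64678979]]
(0.61, -0.1, 0) [[298.03727054 329.43418967]] [[371.49091865 165.80056866]]
[[ 0.391 -0.92  -0.   ]
 [-0.92  -0.391  0.002]
 [-0.002 -0.    -1.   ]]
1 [-1.41510269e-01 -5.71232575e-03 -1.58982735e+02]
-1 [-4.07105682e-03  1.00851452e-01  2.10172044e+01]
```

Run:
```python
import cv2
a=cv2.imread("pics/scene0.png")[0:420,260:560];cv2.imwrite("pics/s2.png",cv2.resize(a,None,fx=1.42,fy=1.42,interpolation=cv2.INTER_CUBIC))
```

```text
(no output)
```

View pics/s2.png

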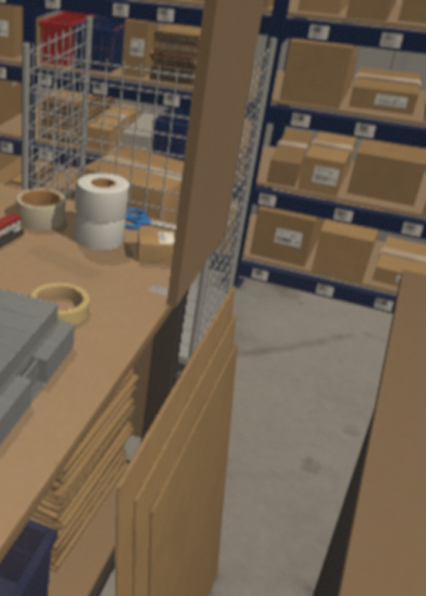

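{"method": "servo_tool", "body": {
  "plan": [
    [0,0,0,0,0,0.078],
    [0,0,0,0,0,0.078],
    [0,0,0,0,0,0.078],
    [-0.34,-0.22,0,0,0,0],
    [-0.34,-0.22,0,0,0,0],
    [-0.34,-0.22,0,0,0,0],
    [-0.34,-0.22,0,0,0,0],
    [-0.34,-0.22,0,0,0,0],
    [-0.34,-0.22,0,0,0,0],
    [-0.34,-0.22,0,0,0,0]
  ],
  "hand": 1
}}

```text
time_s: 1.1
tcp_pos: [0.3711, -0.2844, 0.231]
orientation: [-2.259, 2.183, 0.001]
contact_force: [0.8, -0.0, -0.1]
finger_gap: -0.0
```

{"method": "servo_tool", "body": {
  "plan": [
    [-0.33,-0.22,0,0,0,0],
    [-0.33,-0.22,0,0,0,0],
    [-0.33,-0.22,0,0,0,0],
    [-0.33,-0.22,0,0,0,0],
    [-0.33,-0.22,0,0,0,0],
    [-0.33,-0.22,0,0,0,0],
    [-0.33,-0.22,0,0,0,0],
    [-0.33,-0.22,0,0,0,0],
    [-0.33,-0.22,0,0,0,0],
    [0,0,0,0,0,0]
  ]
}}

```text
time_s: 2.1
tcp_pos: [0.5595, 0.0214, 0.2308]
orientation: [-2.263, 2.177, 0.002]
contact_force: [-0.3, -0.6, 0.3]
finger_gap: -0.0001
```

Run:
```python
from station import env
import cv2,numpy as np
from fit import *
from scipy.spatial.transform import Rotation as Ro
o=env.get_obs();print(o["tcp_pos"],o["orientation"],o["contact_force"])
d=env.get_image("wrist");T=d["tool_from_camera"];print(T.round(4),d["fx"],d["cx"],d["cy"])
im=d["img"][:,:,::-1].copy()
M=np.eye(4);M[:3,:3]=Ro.from_rotvec(o["orientation"]).as_matrix();M[:3,3]=o["tcp_pos"]
np.savez("w1.npz",img=im,M=M@T,K=np.array([[d["fx"],0,d["cx"]],[0,d["fy"],d["cy"]],[0,0,1]]))
W2=np.linalg.inv(M@T)
p=[0.46186341,0.01717295,0.03508159]
for q in [(65,0,42),(65,24,42),(65,-24,42),(53,24,42),(53,-24,42),(36,0,70),(65,128,42),(65,-128,42)]:
    c=W2@np.r_[W(p,q),1];print(q,(c[0]/c[2]*d["fx"]+d["cx"]).round(1),(c[1]/c[2]*d["fy"]+d["cy"]).round(1))
cv2.imwrite("pics/w1.png",im)
d=env.get_image("scene");cv2.imwrite("pics/s3.png",d["img"][:,:,::-1])
```

```text
[0.55954622 0.02136335 0.230769  ] [-2.26313078e+00  2.17742634e+00  1.62960490e-03] [-0.27351329 -0.56692289  0.2870136 ]
[[ 1.000e+00  6.000e-04 -4.000e-04 -1.000e-04]
 [-5.000e-04  9.529e-01  3.034e-01 -7.730e-02]
 [ 6.000e-04 -3.034e-01  9.529e-01 -1.424e-01]
 [ 0.000e+00  0.000e+00  0.000e+00  1.000e+00]] 311.53094060906426 278.5814926180444 209.24329567251561
(65, 0, 42) 279.6 213.2
(65, 24, 42) 258.2 213.1
(65, -24, 42) 301.0 213.2
(53, 24, 42) 258.4 223.1
(53, -24, 42) 300.8 223.3
(36, 0, 70) 279.5 247.4
(65, 128, 42) 165.4 212.6
(65, -128, 42) 393.9 213.7
```

View pics/w1.png

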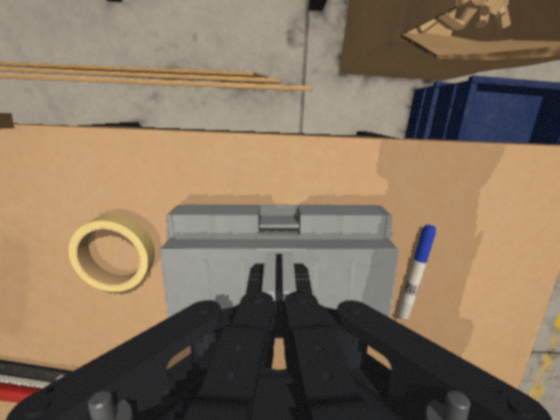

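View pics/s3.png

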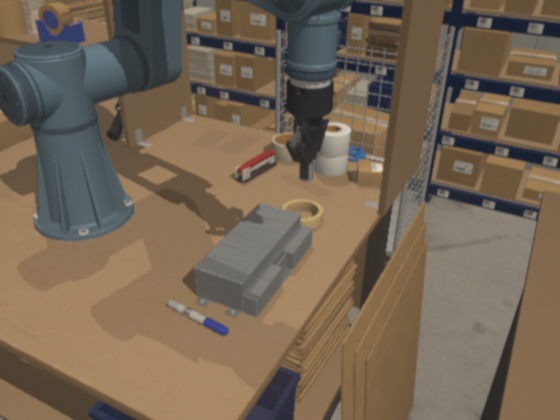

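{"method": "servo_tool", "body": {
  "plan": [
    [0.02,0,0.3,0,0,0],
    [0,0,0.3,0,0,0],
    [0,0,0.3,0,0,0],
    [0,0,0.3,0,0,0],
    [0,0,0.3,0,0,0],
    [0,0,0.2,0,0,0],
    [0,0,0.2,0,0,0],
    [0,0,0.15,0,0,0],
    [0,0,0,0,0,0],
    [0,0,0,0,0,0]
  ]
}}

```text
time_s: 3.2
tcp_pos: [0.5584, 0.0149, 0.0266]
orientation: [2.258, -2.184, -0.0]
contact_force: [0.1, 0.3, 0.6]
finger_gap: -0.0001
```

Run:
```python
from station import env
import cv2
o=env.get_obs();print(o["tcp_pos"],o["orientation"],o["contact_force"])
for n in("wrist","scene","top"):
    d=env.get_image(n)["img"][:,:,::-1]
    if n=="scene": d=cv2.resize(d[100:350,150:450],None,fx=2.4,fy=2.4,interpolation=cv2.INTER_CUBIC)
    cv2.imwrite(f"pics/{n}4.png",d)
```

```text
[0.55842357 0.01492152 0.02658046] [ 2.25820362e+00 -2.18385971e+00 -7.37580020e-05] [0.05327869 0.31201541 0.62396462]
```

View pics/scene4.png

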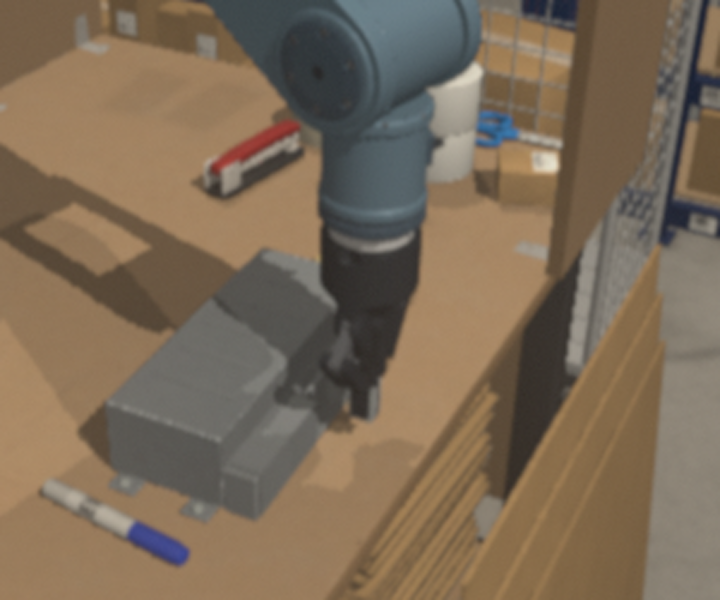

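View pics/wrist4.png

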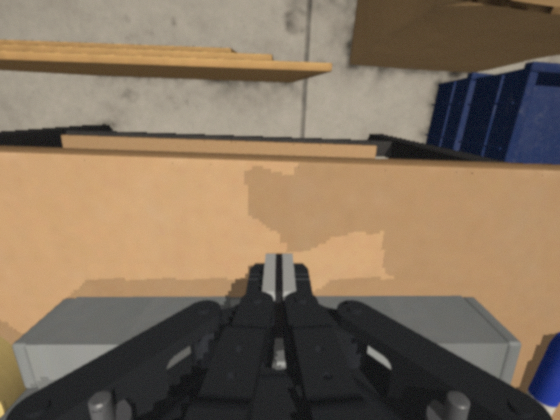

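{"method": "servo_tool", "body": {
  "plan": [
    [-0.05,0,0,0,0,0],
    [0,0.03,0,0,0,0],
    [0,0.03,0,0,0,0],
    [0,0.03,0,0,0,0],
    [0,0.03,0,0,0,0],
    [0,0.02,0,0,0,0],
    [0,0.02,0,0,0,0],
    [0,0.02,0,0,0,0],
    [0,0.02,0,0,0,0],
    [0,0,0,0,0,0]
  ]
}}

```text
time_s: 4.35
tcp_pos: [0.5379, 0.0199, 0.0262]
orientation: [2.259, -2.183, -0.0]
contact_force: [-0.4, 0.3, 0.1]
finger_gap: 0.0004
```

No contact yet. Advance another 10 mm slowly.

{"method": "servo_tool", "body": {
  "plan": [
    [0,0.01,0,0,0,0],
    [0,0.01,0,0,0,0],
    [0,0.01,0,0,0,0],
    [0,0.01,0,0,0,0],
    [0,0.01,0,0,0,0],
    [0,0.01,0,0,0,0],
    [0,0.01,0,0,0,0],
    [0,0.01,0,0,0,0],
    [0,0,0,0,0,0],
    [0,0,0,0,0,0]
  ]
}}

```text
time_s: 5.35
tcp_pos: [0.5303, 0.0195, 0.0263]
orientation: [-2.259, 2.183, -0.0]
contact_force: [-0.9, -0.8, -0.8]
finger_gap: -0.0004
```

Run:
```python
from station import env
import cv2
o=env.get_obs();print(o["tcp_pos"],o["contact_force"])
for n in("wrist","scene"):
    d=env.get_image(n)["img"][:,:,::-1]
    d=cv2.resize(d[150:350,150:400] if n=="scene" else d[230:400,180:380],None,fx=3,fy=3,interpolation=cv2.INTER_CUBIC)
    cv2.imwrite(f"pics/{n}5.png",d)
```

```text
[0.5302875  0.01954788 0.02632047] [-0.88795777 -0.84627919 -0.81303667]
```

View pics/wrist5.png

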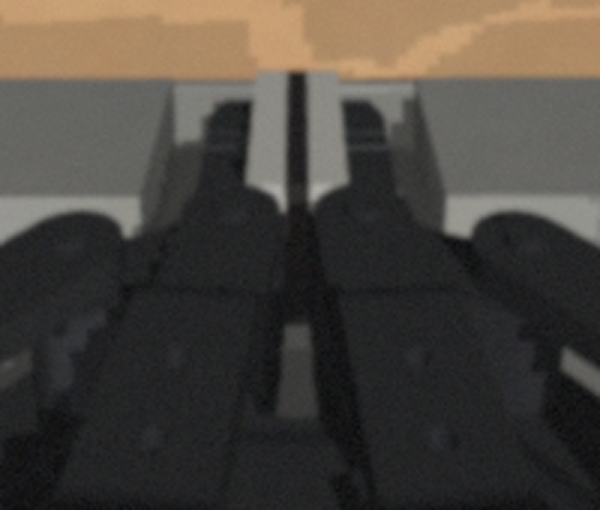

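View pics/scene5.png

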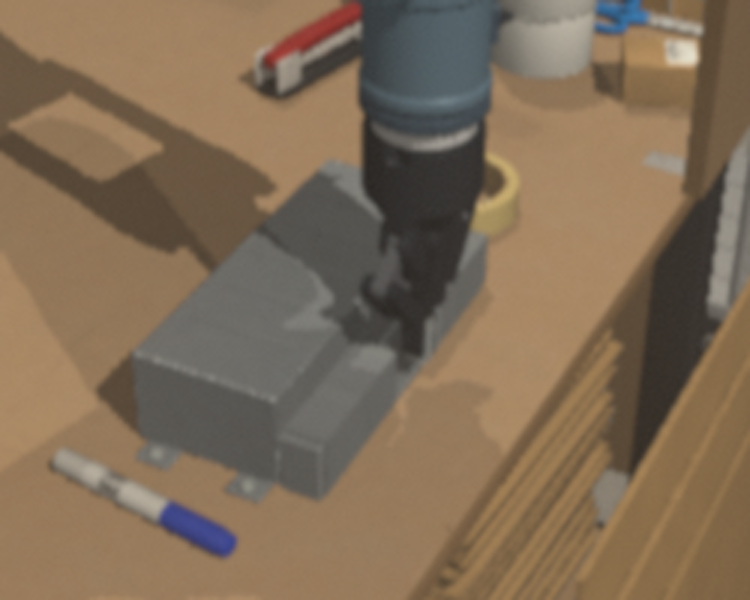

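The fingertips (wrist crop ~297,90) are centred between the groove's walls (175 and 415), inside it. Pressing on.

{"method": "servo_tool", "body": {
  "plan": [
    [0,0.01,0,0,0,0],
    [0,0.01,0,0,0,0],
    [0,0.01,0,0,0,0],
    [0,0.01,0,0,0,0],
    [0,0.01,0,0,0,0],
    [0,0.01,0,0,0,0],
    [0,0,0,0,0,0],
    [0,0,0,0,0,0],
    [0,0,0,0,0,0],
    [0,0,0,0,0,0]
  ]
}}

```text
time_s: 6.45
tcp_pos: [0.5244, 0.0193, 0.0263]
orientation: [-2.259, 2.183, -0.0]
contact_force: [0.2, -0.0, 0.6]
finger_gap: -0.0001
```

{"method": "servo_tool", "body": {
  "plan": [
    [0,0,0,0,0,0],
    [0,0,0,0,0,0],
    [0,0,0,0,0,0],
    [0,0,0,0,0,0],
    [0,0.01,0,0,0,0],
    [0,0.01,0,0,0,0],
    [0,0.01,0,0,0,0],
    [0,0.01,0,0,0,0],
    [0,0.01,0,0,0,0],
    [0,0.01,0,0,0,0]
  ]
}}

```text
time_s: 7.45
tcp_pos: [0.5195, 0.0191, 0.0265]
orientation: [-2.257, 2.182, -0.003]
contact_force: [6.1, -0.0, -4.5]
finger_gap: -0.0002
```

Run:
```python
from station import env
import cv2
o=env.get_obs();print(o["tcp_pos"],o["contact_force"])
for n in("wrist","top"):
    d=env.get_image(n)["img"][:,:,::-1]
    d=cv2.resize(d[155:255,225:415] if n=="top" else d[230:400,180:380],None,fx=3,fy=3,interpolation=cv2.INTER_CUBIC)
    cv2.imwrite(f"pics/{n}6.png",d)
```

```text
[0.51954948 0.01912326 0.02651201] [ 6.1090792  -0.04818359 -4.53477686]
```

View pics/wrist6.png

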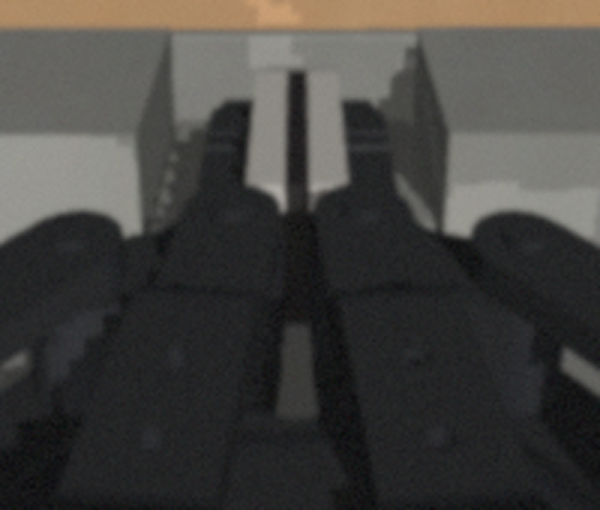

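View pics/top6.png

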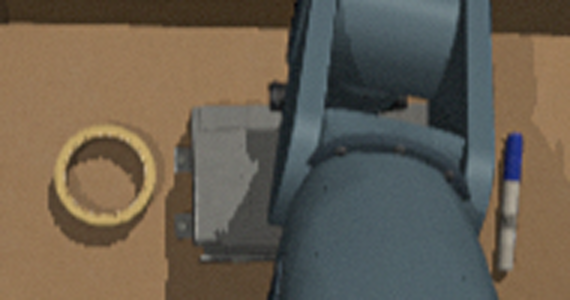

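Contact at ~6 N, and a tray strip is showing at the front (top crop ~235,257). Continue.

{"method": "servo_tool", "body": {
  "plan": [
    [0,0,0,0,0,0],
    [0,0,0,0,0,0],
    [0,0,0,0,0,0],
    [0,0,0,0,0,0],
    [0,0,0,0,0,0],
    [0,0.01,0,0,0,0],
    [0,0.01,0,0,0,0],
    [0,0.01,0,0,0,0],
    [0,0.01,0,0,0,0],
    [0,0,0,0,0,0]
  ]
}}

```text
time_s: 8.55
tcp_pos: [0.5162, 0.019, 0.0267]
orientation: [-2.256, 2.181, -0.005]
contact_force: [9.6, 1.4, -6.8]
finger_gap: 0.0003
```

{"method": "servo_tool", "body": {
  "plan": [
    [0,0.01,0,0,0,0],
    [0,0.01,0,0,0,0],
    [0,0.01,0,0,0,0],
    [0,0,0,0,0,0],
    [0,0,0,0,0,0],
    [0,0,0,0,0,0],
    [0,0,0,0,0,0],
    [0,0,0,0,0,0],
    [0,0,0,0,0,0],
    [0,0,0,0,0,0]
  ]
}}

```text
time_s: 9.55
tcp_pos: [0.5161, 0.0188, 0.0273]
orientation: [-2.253, 2.179, -0.012]
contact_force: [17.9, 3.3, -14.6]
finger_gap: 0.0003
```

Run:
```python
from station import env
import cv2
o=env.get_obs();print(o["tcp_pos"],o["contact_force"])
for n in("scene","top"):
    d=env.get_image(n)["img"][:,:,::-1]
    d=cv2.resize(d[155:255,225:415] if n=="top" else d[150:350,150:400],None,fx=3,fy=3,interpolation=cv2.INTER_CUBIC)
    cv2.imwrite(f"pics/{n}7.png",d)
```

```text
[0.51612627 0.01877404 0.02729408] [ 17.92696175   3.32725295 -14.58061668]
```

View pics/scene7.png

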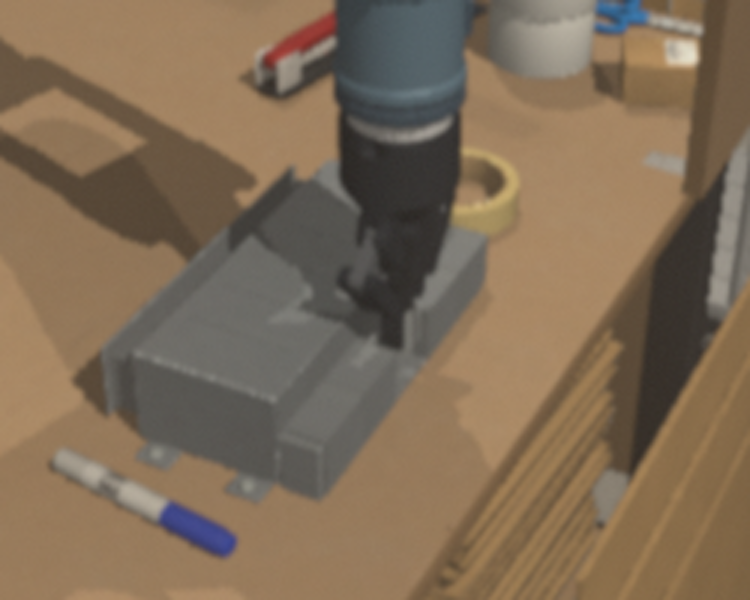

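View pics/top7.png

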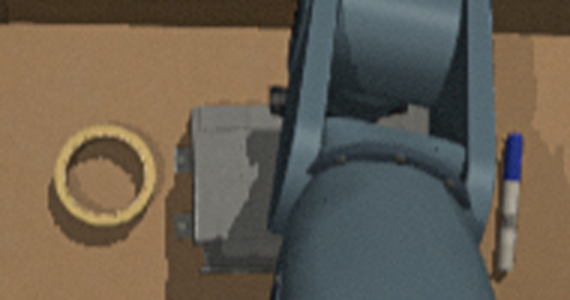

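```bash
python3 - <<'E'
from fit import *
d=cv2.imread
p=least_squares(res,[.5,0,0]).x
for e in (0,14,21,24.5,28):
    for z in (62,):
        a=pr("top",[W(p,(-65-e,123,z))])[0];b=pr("scene",[W(p,(-65-e,-123,z)),W(p,(-65-e,123,z))])
        print(e,(a-[225,155]+.33)*3,((b-[150,150]+.33)*3).round(0).tolist())
print("body corners",(pr("top",[W(p,(-65,128,70))])[0]-[225,155]+.33)*3,((pr("scene",[W(p,(-65,-128,70))])[0]-[150,150]+.33)*3))
E
python3 -c "
import cv2
a=cv2.imread('pics/scene7.png')[300:430,80:210];cv2.imwrite('pics/c7.png',cv2.resize(a,None,fx=4,fy=4))
a=cv2.imread('pics/top7.png')[200:290,170:300];cv2.imwrite('pics/d7.png',cv2.resize(a,None,fx=5,fy=5))"
```

```text
0 [200.19048696 240.82676868] [[137.0, 356.0], [326.0, 169.0]]
14 [200.45755234 256.1018856 ] [[118.0, 350.0], [310.0, 164.0]]
21 [200.59146939 263.76142751] [[108.0, 347.0], [301.0, 162.0]]
24.5 [200.65852432 267.59671279] [[103.0, 345.0], [297.0, 161.0]]
28 [200.72564365 271.43568136] [[99.0, 343.0], [293.0, 160.0]]
body corners [194.97934142 240.175239  ] [130.99509543 350.39736554]
```

View pics/d7.png

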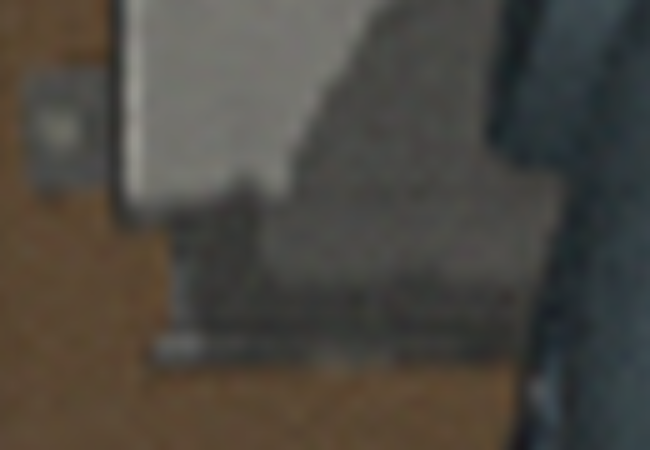

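View pics/c7.png

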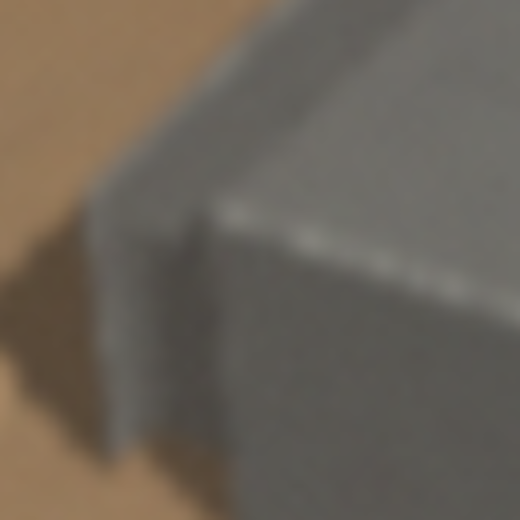

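Both views put the tray at ~27–28 mm and the force shows the stop reached. Back out of the groove, then up.

{"method": "servo_tool", "body": {
  "plan": [
    [0,-0.05,0,0,0,0],
    [0,-0.1,0,0,0,0],
    [0,-0.15,0,0,0,0],
    [0,-0.1,0,0,0,0],
    [0,0,0,0,0,0],
    [0,0,-0.3,0,0,0],
    [0,0,-0.3,0,0,0],
    [0,0,-0.3,0,0,0],
    [0,0,-0.3,0,0,0],
    [0,0,-0.3,0,0,0]
  ]
}}

```text
time_s: 10.65
tcp_pos: [0.5503, 0.0204, 0.1771]
orientation: [2.258, -2.182, -0.002]
contact_force: [-0.0, -0.5, -0.8]
finger_gap: 0.0002
```

{"method": "servo_tool", "body": {
  "plan": [
    [0.3,0,0,0,0,0],
    [0.3,0,0,0,0,0],
    [0.3,0,0,0,0,0],
    [0.3,0,0,0,0,0],
    [0.3,0,0,0,0,0],
    [0.3,0,0,0,0,0],
    [0.3,0,0,0,0,0],
    [0.3,0,0,0,0,0],
    [0,0,0,0,0,0],
    [0,0,0,0,0,0]
  ]
}}

```text
time_s: 11.65
tcp_pos: [0.5586, -0.2197, 0.1757]
orientation: [2.257, -2.185, -0.003]
contact_force: [-0.2, 0.0, 0.3]
finger_gap: -0.0
```

Run:
```python
from station import env
import cv2
o=env.get_obs();print(o["time_s"],o["tcp_pos"],o["contact_force"])
d=env.get_image("top")["img"][:,:,::-1];cv2.imwrite("pics/top8.png",d)
cv2.imwrite("pics/t8.png",cv2.resize(d[155:255,225:415],None,fx=4.2,fy=4.2,interpolation=cv2.INTER_CUBIC))
```

```text
11.65 [ 0.55864992 -0.21973093  0.17570814] [-0.21591001  0.01552062  0.30644022]
```

View pics/t8.png

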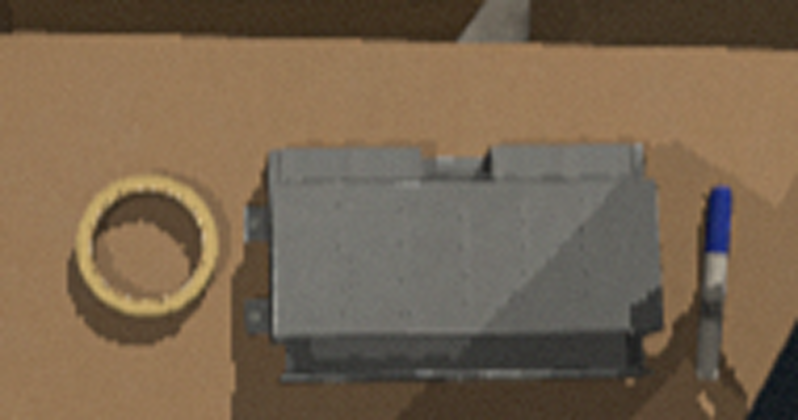

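View pics/top8.png

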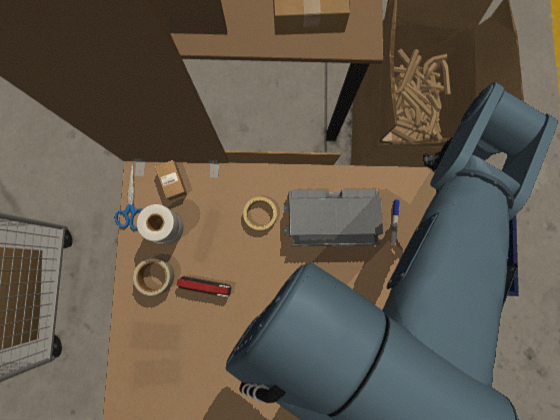

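The tray stands well out (crop row ~379 against the body's front at ~332), and the tape, marker and carton are where they were at the start. The arm is clear.

```bash
python3 -c "
from station import env
print(env.hand_in())"
```

```text
the job is handed in; nothing more can be done
None
```

The release is pressed in to its stop, the tray has come out at the front, and the job is handed in at about 12 s of robot time.

- **Finding the groove:** I saw it in the top camera's picture, at the middle of the rear edge (unit y = 0), so I did not sweep for it. A close wrist picture confirmed the fingertips were inside it.
- **Pressing:** I lowered the shut fingers behind the unit and pushed toward the front. At about 6 N a strip of tray was already showing. I kept pushing until the finger stalled at about 18 N, then backed out, lifted and moved aside.
- **Last checks:** The tray measured about 27–28 mm out in both the scene and top pictures, taken while the finger was still pressing. In the top picture after backing out it still stood well out, by eye. The tape, marker and carton look unmoved between the first and last top pictures, and the arm is clear with contact force near zero.
- **Disagreements:** The wrist camera put the unit about 7 mm farther back than my fit from the other two cameras; I relied on touch for the approach. The press also showed a downward force of up to about 15 N on the tool, whose cause I did not look into.

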